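Stack lens spacers and clamp them snug plus an eighth turn

ROBOT

A 7-joint arm with a two-finger parallel gripper is mounted at the origin on the work surface. World frame = base frame: x ahead of the robot, y to its left, z up, the work surface at z = 0. Lengths are in m, angles in rad, forces in N, time in s.
With the tool pointing down it reaches from about 0.4 to 0.85 m from the base axis. Payload 10.4 kg.
Tool frame: the origin (TCP) lies on the mounting face of the last link; the fingertips stand r.tips_ahead ahead of it and the grasp point (between the pads) lies 164 mm ahead of it (r.tips_ahead is the distance from the TCP to the fingertips, in m); z points along the fingers, y is the line along which they close (so a half turn about z gives the same grasp; the last joint's range is limited). The gripper opens to 87 mm and grips with 3 to 60 N. Pads are 19 mm wide; open, the fingers measure 117 mm over their backs; the gripper's body (75 mm by 190 mm) begins 51 mm behind the grasp point.
Start: joints at [-1.152, 0.332, -0.065, 1.46, 0.022, 1.35, -0.088], TCP at [0.267, 0.565, 0.405] pointing down, gripper open.
Joint ranges: [-2.6, 2.6], [-0.5, 2.12], [-1.47, 1.34], [0.16, 2.42], [-1.27, 4.41], [0.06, 2.06], [-2.6, 2.6]. Speed limits (rad/s): [2.22, 2.22, 2.79, 2.79, 3.14, 3.14, 3.14].

INTERFACE

Orientations are given as a unit quaternion [x, y, z, w].
In Python, from bench import telemetry, imaging, job, r gives the robot as it stands.
- The arm moves only by the tool move_arm, never from a script. Its argument "steps" is a list of rows, each an object of numbers: "dx", "dy", "dz": the shift along the tool's x, y, z in cm; "spin": the turn about the tool's z in rad. In form: [{"dx": .., "dy": .., "dz": .., "spin": ..}, ...]. A call has 1 to 12 rows; each row shifts and turns the commanded pose from where the row before left it, along the tool's axes as they then stand; what a row does not reach is not made up. A row lasts 1/10 s, in which the tool goes at most 50 mm and 8.59 degrees, less where a joint would pass 70% of its speed; a pose out of reach is approached as far as the arm can. A call with a gripper value outside its range is refused whole. "claw" is the finger opening in cm, from 0 to 8.7, set as the call begins (left out, the last holds). The fingers move at their own pace and stop on an object; "squeeze" is the grip in N (left out, the last holds). Time passes only in rows, so rows that do not move let the fingers close. It gives the time, the measured TCP pose, the force, the opening and the grip force at its end, in the units of the state.
- telemetry.read_state(): the state, without advancing time (a new reading comes with each control period).
- imaging.camera(name): name is "scene" or "side" or "wrist"; returns a dict with "img" (420x560x3 uint8, red, green, blue), "camera_matrix" (3x3 intrinsics, pixels), "D" ([k1, k2, p1, p2, k3] as OpenCV has them; the pictures are not rectified), "R" (3x3) and "t" (3): a world point X has camera coordinates R X + t. Camera axes: x right, y down, z forward; pixel columns grow to the right and rows downward; lengths in m; the calibration is good to about 2 mm. A picture is of the moment at which its call begins. There is no depth.
- job.close_job(): hands the job in; it is judged then, once.
The state is a dict: "time": time; "joint_positions": joint angles; "joint_vel": joint speeds; "joint_torque": joint torques, N m; "ee_pos": TCP position; "eef_rot": TCP orientation; "ft_force": force on the tool from outside, world axes, zero at the start; "torque": the same for the moment, N m; "width": finger opening in m; "grip_force": force on a finger pad.
Only numpy, scipy, OpenCV 4.12 (cv2) and the standard library are available. Lean on these libraries where they do the work, as an engineer would, in place of code of your own. Each camera call takes 0.05 s, during which the arm holds its last target. There are 200 camera calls.

TASK

Thread the two loose spacer rings onto the jig's arbor so that the stack runs from the largest ring (already there) at the bottom to the smallest on top, then swing the clamp arm round until it stops over the stack. Turn the black knob clockwise until it bites (the resistance rises sharply), then add about an eighth of a turn more, no further, and leave it tight. Leave the other things on the bench where they are.

Things in the scene. Friction and masses are not known exactly. Their poses are not given: they have to be found in the camera images.
- jig: bright aluminium clamping jig bolted to the bench. Origin on the bench under the arbor axis; z up. Base plate 100 (x) x 215 (y, from -160 to +55) x 15 thick. Upright steel arbor, 14 in diameter, chamfered tip at z = 60. White column, 34 in diameter, 120 from the arbor towards the jig's -y; it carries the clamp arm.
- clamp_arm (a joint): white clamp arm turning level on the column at jig x 0, y -120; rad, 0 = at its stop with the knob over the arbor (arm points to the jig's +y), growing anticlockwise from above, up to 2.0. Bar 24 wide, z 84 to 96 mm above the bench; cap over the column 32 across, up to z 108; knob axis 120 mm from column axis. Stays where left; a push of 2 to 5 N on the bar's side moves it.
- clamp_push (a point): point at mid-height and mid-width of the clamp arm's bar, 65 from the column's axis towards the knob; its y axis points along the arm to the knob; bare bar for about 15 either way
- knob_grip (a point): round black fluted knob, 40 mm diameter, z 101 to 127 mm above the bench, on the end of the clamp arm; point on its vertical axis, 13 below its top. Clockwise from above tightens. Light (0.04 N m) until it bites, then 0.4 to 0.5 N m, which is also felt while holding it still; springs back under 0.1 rad when let go. Turn needed to bite, as found: 0.4 to 1.2 rad, not known beforehand.
- washer (a joint): bright steel washer under the knob, 58 mm across, top at z 100 above the bench, with a red mark on its rim: in rad, how far it has been dragged clockwise; 0 and still until the knob bites (plus about 0.08 rad of elastic wind-up), then it turns with the knob and does not come back; it measures the extra turn
- red_mark (a point): the red mark on the washer's top, 24.5 from the knob's axis
- pad (a joint): rubber pad, 32 mm across, under the arm below the knob: its height in m above where it bites on the full stack; 0 when the clamp is tight, rising 0.003 per rad that the knob is backed off
- ring_large: black spacer ring already on the arbor, outer diameter 66, bore 18, 16 thick; origin at the centre of its underside
- ring_mid: brass spacer ring lying flat on the bench, outer diameter 54, bore 18, 16 thick; origin at the centre of its underside
- ring_small: blue spacer ring lying flat on the bench, outer diameter 42, bore 18, 16 thick; origin at the centre of its underside
- mouse: black computer mouse, 100 x 58 x 31 mm; not to be disturbed
- petri: glass dish, 90 across, 15 high mm; not to be disturbed
- objective: steel microscope objective standing upright, 30 across, 46 high mm; not to be disturbed
- slide_box: green slide box, 85 x 50 x 32 mm; not to be disturbed
- jar: small lidded jar, 48 across, 75 high mm; not to be disturbed
- driver: screwdriver, 170 long mm; not to be disturbed
- tissue: white pack of lens tissue, 100 x 75 x 18 mm; not to be disturbed
Mind the look-alikes: they are no part of the job. Leave any orange look-alike of the ring_large alone. Several things have the shape of the jig; the one meant has the colours described above.

How it is judged:
By the outcome, as a careful person would: the job done as asked, in the order asked, and still so for the second after the job is handed in, with the robot touching nothing.
It also fails if it takes over 72 s, if anything falls off the work surface, if the arm or the gripper's body presses on something with over 40 N, if the wrist force passes 120 N, or if a joint passes its speed limit or range.

## Working session

There is one attempt and no reset: what is moved stays moved. The work goes in short steps, Python scripts to look and compute and a tool call to move; the robot and the scene stay as the last step left them, time stands still between calls to the robot, and variables do not carry over. Pictures are saved under pics/ and viewed, at most 10 in all, crops included, and the job is handed in when it is done.

Besides the shell and the picture viewer there is one more tool, called after ">>>" as name([rows], argument=value, ...), one row to a line, values as JSON. move_arm: Moves the arm, as the interface text tells. Its arguments: {"type":"object","properties":{"steps":{"type":"array","items":{"type":"object","properties":{"dx":{"type":"number"},"dy":{"type":"number"},"dz":{"type":"number"},"spin":{"type":"number"}}}},"claw":{"type":"number"},"squeeze":{"type":"number"}},"required":["steps"]}

```bash
ls; mkdir -p pics; cat > h.py <<'E'
import numpy as np, cv2
from bench import telemetry, imaging, job, r
from scipy.spatial.transform import Rotation as Ro
def cam(n,f=None):
    c=imaging.camera(n); 
    if f: cv2.imwrite('pics/'+f,c['img'][:,:,::-1])
    return c
def ray(c,u,v,z):
    K=np.array(c['camera_matrix']);D=np.array(c['D'],float);R=np.array(c['R']);t=np.array(c['t'])
    p=cv2.undistortPoints(np.array([[[u,v]]],float),K,D)[0,0]
    d=R.T@np.array([p[0],p[1],1]);o=-R.T@t
    return o+d*(z-o[2])/d[2]
def proj(c,X):
    R=np.array(c['R']);t=np.array(c['t'])
    return cv2.projectPoints(np.array(X,float).reshape(-1,1,3),cv2.Rodrigues(R)[0],t,np.array(c['camera_matrix']),np.array(c['D'],float))[0][:,0]
E
python3 - <<'E'
from h import *
import pickle
cs={n:cam(n) for n in('scene','side','wrist')}
pickle.dump(cs,open('c0.pkl','wb'))
cv2.imwrite('pics/a.png',cv2.resize(cs['scene']['img'][:,:,::-1],(784,588),interpolation=cv2.INTER_CUBIC))
cv2.imwrite('pics/b.png',cv2.resize(cs['side']['img'][:,:,::-1],(784,588),interpolation=cv2.INTER_CUBIC))
s=telemetry.read_state();print(s,r.tips_ahead)
for n in cs: print(n,-np.array(cs[n]['R']).T@cs[n]['t'])
E
```

```text
pics
{'time': 0.15, 'joint_positions': array([-1.15160978,  0.33270344, -0.06469946,  1.460736  ,  0.02159842,
        1.34994001, -0.0884918 ]), 'joint_vel': array([ 0.0014565 , -0.00058312,  0.00143132, -0.00107625, -0.00178493,
       -0.00093676, -0.00077489]), 'joint_torque': array([ 6.04652378e-04, -6.23634124e+01,  2.45785690e-02, -3.90146148e+01,
       -6.14413060e-02,  3.72064230e-02,  1.23339937e-04]), 'ee_pos': array([0.26717094, 0.56490297, 0.40415706]), 'eef_rot': array([ 2.19089543e-01,  9.75704604e-01, -5.37220389e-04, -9.63031153e-05]), 'ft_force': array([-0.09111297, -0.12898427,  0.5625107 ]), 'torque': array([-0.01469439, -0.00950356, -0.02127033]), 'grip_force': 0.0, 'width': 0.08742003230716605} 0.1822
scene [1.02146538 0.77596413 1.07820269]
side [-0.2252214   1.16774574  0.85722548]
wrist [0.19931715 0.596476   0.38418127]
```

View pics/a.png

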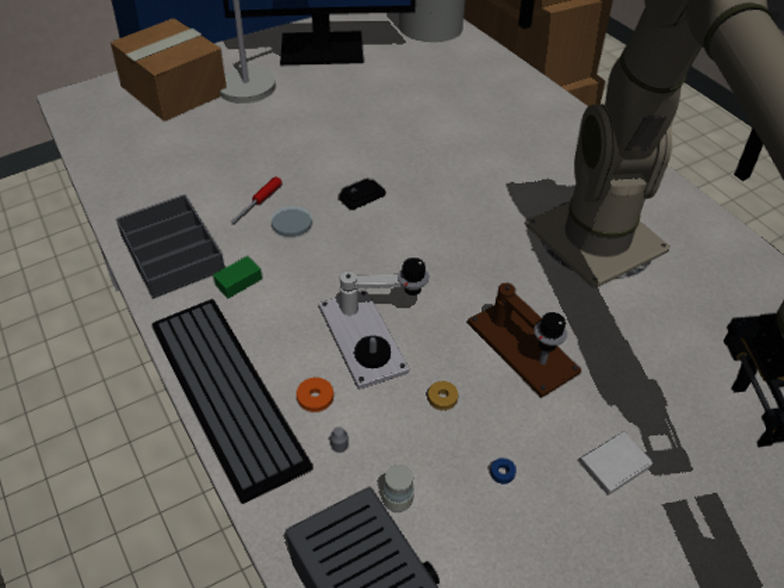

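View pics/b.png

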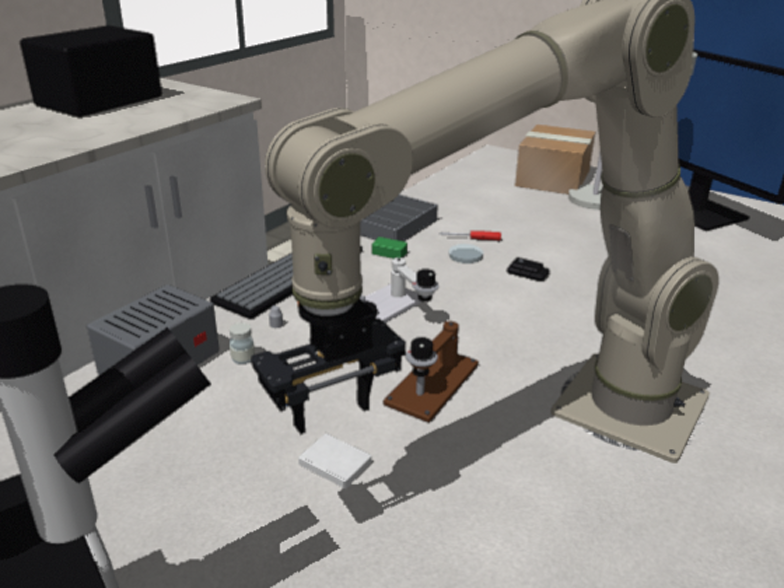

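Scene picture (shown at 1.4x):
- Jigs: aluminium with white column at about (365,340), which is the one meant. The brown one at (523,345) is a look-alike.
- Rings: black on the arbor at (373,351), brass at (443,395), blue at (502,470). The orange one at (315,393) is a look-alike.
- Knobs: white-arm knob at (413,270) is the one meant. The brown jig's knob is at (552,325).

I'll check the choice in one close crop.

```bash
python3 - <<'E'
from h import *
import pickle
cs=pickle.load(open('c0.pkl','rb'));c=cs['scene']
x0,y0=215,175
cv2.imwrite('pics/c.png',cv2.resize(c['img'][y0:y0+180,x0:x0+200,::-1],None,fx=3.3,fy=3.3,interpolation=cv2.INTER_CUBIC))
hsv=cv2.cvtColor(c['img'],cv2.COLOR_RGB2HSV)
for n,lo,hi in(('brass',(15,100,60),(30,255,255)),('blue',(105,120,50),(125,255,255))):
    m=cv2.inRange(hsv,lo,hi);k,l,st,ce=cv2.connectedComponentsWithStats(m)
    for i in range(1,k):
        if st[i,4]>60 and st[i,1]>150: 
            u,v=ce[i];print(n,st[i],ce[i],ray(c,u,v,.012))
for n,u,v,z in(('arbortip',373,339,.06),('coltop',348,276,.108),('knobtop',413,262,.127)):
    print(n,ray(c,u/1.4,v/1.4,z))
E
```

```text
brass [306 272  21  21 325] [316.07076923 281.95076923] [0.53356437 0.18432553 0.012     ]
blue [351 328  17  17 178] [359.21348315 335.29213483] [0.5315234  0.35991253 0.012     ]
arbortip [0.59492425 0.04728704 0.06      ]
coltop [ 0.57922999 -0.07075945  0.108     ]
knobtop [ 0.46748882 -0.02601661  0.127     ]
```

View pics/c.png

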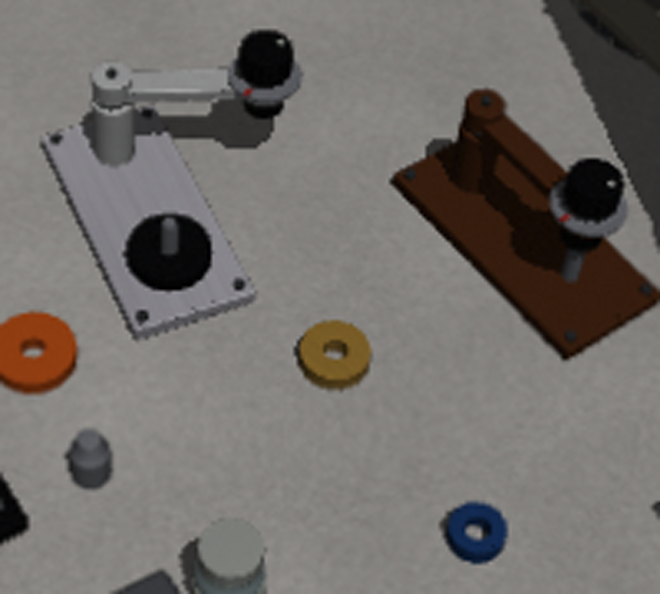

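The crop confirms it. The aluminium jig has its arbor tip at crop (170,219), cap at (112,74) and knob at (268,45), with the clamp arm swung away by about 1.3 rad. The brass ring is at crop (335,352) and the blue ring at (476,531). Going above the brass ring with the closing axis turned along jig x.

>>> move_arm([
  {"spin":0.14},
  {"spin":0.14},
  {"spin":0.14},
  {"spin":0.14},
  {"spin":0.14},
  {"spin":0.14},
  {"spin":0.14},
  {"spin":0.14},
  {"spin":0.14},
], claw=8.7)

```text
$.steps[0]: bad value
```

>>> move_arm([
  {"dx":-3.4,"dy":3.1,"dz":0.8},
  {"dx":-3.4,"dy":3.1,"dz":0.8},
  {"dx":-3.4,"dy":3.1,"dz":0.8},
  {"dx":-3.4,"dy":3.1,"dz":0.8},
  {"dx":-3.4,"dy":3.1,"dz":0.8},
  {"dx":-3.4,"dy":3.1,"dz":0.8},
  {"dx":-3.4,"dy":3.1,"dz":0.8},
  {"dx":-3.4,"dy":3.1,"dz":0.8},
  {"dx":-3.4,"dy":3.1,"dz":0.8},
  {"dx":-3.4,"dy":3.1,"dz":0.8},
  {},
  {},
])

```text
$.steps[0]: bad value
```

```bash
cat >> h.py <<'E'
def st():
    s=telemetry.read_state();R=Ro.from_quat(s['eef_rot']).as_matrix()
    print('t %.2f'%s['time'],'p',s['ee_pos'].round(4),'yaw_y %.2f'%np.degrees(np.arctan2(R[1,1],R[0,1])),'j7 %.2f'%s['joint_positions'][6],'F',s['ft_force'].round(1),'M',s['torque'].round(2),'w %.4f g %.1f'%(s['width'],s['grip_force']))
    return s['ee_pos'],R
def to(X,Y,Z=None):
    p,R=st();d=np.array([X,Y,p[2] if Z is None else Z])-p
    print('tool d cm',(R.T@d*100).round(2))
def ring(c,lo,hi,z):
    m=cv2.inRange(cv2.cvtColor(c['img'],cv2.COLOR_RGB2HSV),lo,hi);k,l,s,ce=cv2.connectedComponentsWithStats(m)
    i=1+np.argmax(s[1:,4]);cn=cv2.findContours((l==i).astype('u1'),0,2)[0][0]
    h=cv2.convexHull(cn)[:,0];P=np.array([ray(c,u,v,z)[:2] for u,v in h])
    (x,y),rad=cv2.minEnclosingCircle((P*1000).astype('f4'));print('ring',s[i],(round(x/1000,4),round(y/1000,4)),'R',round(rad,1));return x/1000,y/1000
BR=((15,100,60),(30,255,255));BL=((105,120,50),(125,255,255))
E
python3 - <<'E'
from h import *
import pickle
c=cam('wrist','d.png')
x,y=ring(c,*BR,.016);to(x,y,.186)
cs=pickle.load(open('c0.pkl','rb'));s=cs['scene']
for n,u,v,z in(('arbortip',170,219,.06),('cap',112,74,.108),('bknob',594,170,.127),('bcap',486,100,.108)):
    print(n,ray(s,215+u/3.3,175+v/3.3,z))
E
```

```text
ring [ 258  322  300   20 3814] (0.5475, 0.6389) R 222.6
t 0.20 p [0.2672 0.5649 0.4043] yaw_y 64.69 j7 -0.09 F [-0.1 -1.  -1.1] M [ 0.   -0.01 -0.05] w 0.0870 g 0.0
tool d cm [-22.18  18.7   21.81]
arbortip [0.59346611 0.04521536 0.06      ]
cap [ 0.57890303 -0.06940009  0.108     ]
bknob [0.32978349 0.21028434 0.127     ]
bcap [0.34277603 0.09975305 0.108     ]
```

View pics/d.png

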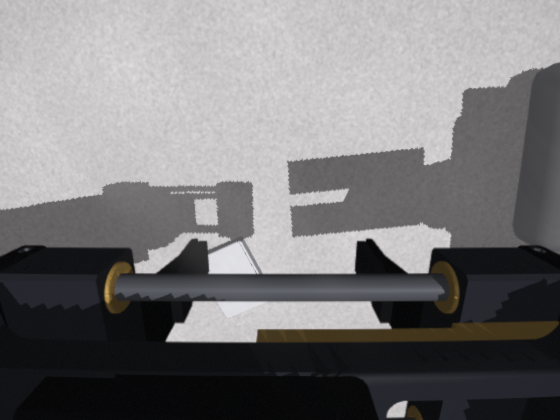

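The moves were refused, so nothing moved; the picture is the wrist view at the start: fingers at about (190,260) and (370,260), tissue at (235,270), and gilt gripper parts below row 240. Every row probably needs all four numbers.

>>> move_arm([
  {"dx":0,"dy":0,"dz":0,"spin":0.14},
  {"dx":0,"dy":0,"dz":0,"spin":0.14},
  {"dx":0,"dy":0,"dz":0,"spin":0.14},
  {"dx":0,"dy":0,"dz":0,"spin":0.14},
  {"dx":0,"dy":0,"dz":0,"spin":0.14},
  {"dx":0,"dy":0,"dz":0,"spin":0.14},
  {"dx":0,"dy":0,"dz":0,"spin":0.14},
  {"dx":0,"dy":0,"dz":0,"spin":0.14},
  {"dx":0,"dy":0,"dz":0,"spin":0.14},
], claw=8.7)

```text
time: 1.1
ee_pos: [0.2672, 0.565, 0.4045]
eef_rot: [0.754, 0.657, -0.0, 0.0]
ft_force: [-0.9, -0.1, 0.5]
width: 0.0871
grip_force: 0.0
```

>>> move_arm([
  {"dx":-3.4,"dy":3.1,"dz":0.8,"spin":0},
  {"dx":-3.4,"dy":3.1,"dz":0.8,"spin":0},
  {"dx":-3.4,"dy":3.1,"dz":0.8,"spin":0},
  {"dx":-3.4,"dy":3.1,"dz":0.8,"spin":0},
  {"dx":-3.4,"dy":3.1,"dz":0.8,"spin":0},
  {"dx":-3.4,"dy":3.1,"dz":0.8,"spin":0},
  {"dx":-3.4,"dy":3.1,"dz":0.8,"spin":0},
  {"dx":-3.4,"dy":3.1,"dz":0.8,"spin":0},
  {"dx":-3.4,"dy":3.1,"dz":0.8,"spin":0},
  {"dx":-3.4,"dy":3.1,"dz":0.8,"spin":0},
  {"dx":0,"dy":0,"dz":0,"spin":0},
])

```text
time: 2.2
ee_pos: [0.5328, 0.1807, 0.3239]
eef_rot: [0.755, 0.656, -0.001, 0.001]
ft_force: [-0.1, 0.2, -1.2]
width: 0.0872
grip_force: 0.0
```

```bash
python3 - <<'E'
from h import *
c=cam('wrist','d2.png')
c['img'][318:]=0
x,y=ring(c,*BR,.016);to(x,y,.186)
# where the ring would appear, to check visibility
print(proj(c,[[.5336,.1843,.016],[.593,.045,.06]]))
E
```

```text
ring [ 255  173   53   53 1974] (0.5336, 0.1808) R 27.0
t 2.25 p [0.5314 0.184  0.3241] yaw_y -7.85 j7 -0.47 F [-0.7  0.9  0.1] M [-0.05  0.14 -0.05] w 0.0868 g 0.0
tool d cm [-0.26  0.26 13.82]
[[280.71378398 195.8783414 ]
 [361.03896673 336.07673362]]
```

View pics/d2.png

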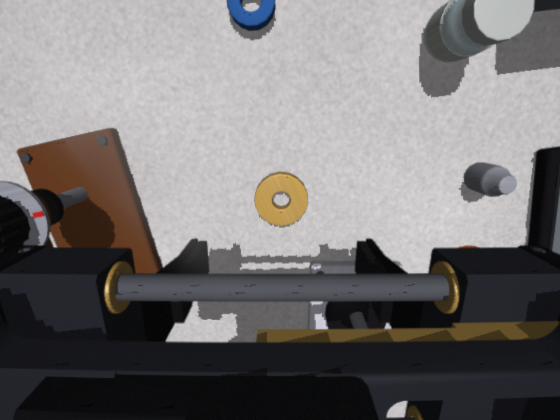

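Wrist view: brass ring at (281,199), blue at (250,8), jar at (480,30), brown jig on the left, objective at (490,180). The ring radius measures 27.0, as it should. I'll go part of the way down, let the arm settle and look again.

>>> move_arm([
  {"dx":-0.2,"dy":0.2,"dz":2.5,"spin":0},
  {"dx":0,"dy":0,"dz":2.5,"spin":0},
  {"dx":0,"dy":0,"dz":2,"spin":0},
  {"dx":0,"dy":0,"dz":0,"spin":0},
  {"dx":0,"dy":0,"dz":0,"spin":0},
  {"dx":0,"dy":0,"dz":0,"spin":0},
])

```text
time: 2.85
ee_pos: [0.5322, 0.1858, 0.2561]
eef_rot: [0.752, 0.66, 0.001, 0.0]
ft_force: [-0.2, 0.6, 1.3]
width: 0.0871
grip_force: 0.0
```

```bash
python3 - <<'E'
from h import *
st()
c=cam('wrist','d3.png')
c['img'][290:]=0
x,y=ring(c,*BR,.016);to(x,y,.186)
E
```

```text
t 2.85 p [0.5322 0.1858 0.2561] yaw_y -7.47 j7 -0.44 F [-0.2  0.6  1.3] M [-0.08  0.01 -0.01] w 0.0871 g 0.0
ring [ 249  194   67   67 3217] (0.5335, 0.1814) R 27.5
t 2.90 p [0.5322 0.1857 0.2561] yaw_y -7.48 j7 -0.44 F [-0.3 -0.4  0.2] M [-0.09  0.09 -0.04] w 0.0869 g 0.0
tool d cm [-0.42  0.17  7.01]
```

>>> move_arm([
  {"dx":-0.2,"dy":0.1,"dz":2.0,"spin":0},
  {"dx":-0.2,"dy":0.1,"dz":2.0,"spin":0},
  {"dx":0,"dy":0,"dz":2.0,"spin":0},
  {"dx":0,"dy":0,"dz":1.0,"spin":0},
  {"dx":0,"dy":0,"dz":0,"spin":0},
  {"dx":0,"dy":0,"dz":0,"spin":0},
  {"dx":0,"dy":0,"dz":0,"spin":0},
])

```text
time: 3.6
ee_pos: [0.5338, 0.1812, 0.186]
eef_rot: [0.752, 0.659, 0.001, 0.0]
ft_force: [0.4, 0.5, -0.1]
width: 0.087
grip_force: 0.0
```

>>> move_arm([
  {"dx":0,"dy":0,"dz":0,"spin":0},
  {"dx":0,"dy":0,"dz":0,"spin":0},
  {"dx":0,"dy":0,"dz":0,"spin":0},
  {"dx":0,"dy":0,"dz":0,"spin":0},
  {"dx":0,"dy":0,"dz":0,"spin":0},
  {"dx":0,"dy":0,"dz":0,"spin":0},
], claw=4.8, squeeze=25)

```text
time: 4.2
ee_pos: [0.5333, 0.181, 0.1847]
eef_rot: [0.752, 0.659, -0.0, -0.0]
ft_force: [-0.8, 0.4, 0.4]
width: 0.0526
grip_force: 25.0
```

>>> move_arm([
  {"dx":0,"dy":0,"dz":-2.0,"spin":0},
  {"dx":0,"dy":0,"dz":-4,"spin":0},
  {"dx":0,"dy":0,"dz":-4,"spin":0},
  {"dx":0,"dy":0,"dz":-4.5,"spin":0},
  {"dx":-3.2,"dy":1.5,"dz":0,"spin":0},
  {"dx":-3.2,"dy":1.5,"dz":0,"spin":0},
  {"dx":-3.2,"dy":1.5,"dz":0,"spin":0},
  {"dx":-3.2,"dy":1.5,"dz":0,"spin":0},
  {"dx":-3.2,"dy":1.5,"dz":0,"spin":0},
  {"dx":0,"dy":0,"dz":0,"spin":0},
  {"dx":0,"dy":0,"dz":0,"spin":0},
  {"dx":0,"dy":0,"dz":0,"spin":0},
])

```text
time: 5.4
ee_pos: [0.5866, 0.0136, 0.3294]
eef_rot: [0.751, 0.66, -0.0, -0.0]
ft_force: [0.0, 0.1, -3.1]
width: 0.0526
grip_force: 25.0
```

```bash
python3 - <<'E'
from h import *
import pickle
p,R=st()
c=cam('wrist');pickle.dump(c,open('c1.pkl','wb'))
cv2.imwrite('pics/e.png',cv2.resize(c['img'][:,:,::-1],(784,588),interpolation=cv2.INTER_CUBIC))
print(proj(c,[[.5935,.0452,.06]]),proj(c,[p+R@[0,0,.17]]))
E
```

```text
t 5.40 p [0.5866 0.0136 0.3294] yaw_y -7.43 j7 -0.11 F [ 0.   0.1 -3.1] M [-0.05  0.04  0.02] w 0.0526 g 25.0
[[284.07481271 175.11700335]] [[279.99675558 263.81859418]]
```

View pics/e.png

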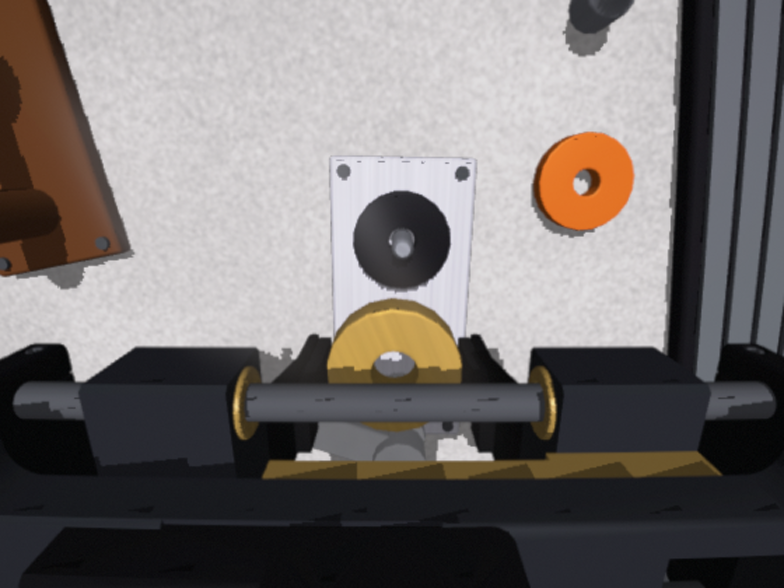

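View: arbor tip at about (403,247), shown at 1.4x, in the black ring centred at (402,240). The held brass ring is at (394,365) and the orange look-alike at (586,181). Measuring the tip, the base plate edges and the held ring numerically.

```bash
python3 - <<'E'
from h import *
import pickle
c=pickle.load(open('c1.pkl','rb'));g=cv2.cvtColor(c['img'],cv2.COLOR_RGB2GRAY)
print(g[160:188,276:299])
p,R=np.array([.5866,.0136,.3294]),0
# black ring fit
m=(g<75).astype('u1');m[215:]=0
k,l,s,ce=cv2.connectedComponentsWithStats(m);i=l[172,262];print(s[i])
cn=cv2.findContours((l==i).astype('u1'),0,2)[0][0];h=cv2.convexHull(cn)[:,0]
P=np.array([ray(c,u,v,.031)[:2] for u,v in h]);print(cv2.fitEllipse((P*1000).astype('f4')),cv2.minEnclosingCircle((P*1000).astype('f4')))
# held ring: top face inner/outer; hull of brass top arc
b=cv2.inRange(cv2.cvtColor(c['img'],cv2.COLOR_RGB2HSV),*BR);k,l,s,ce=cv2.connectedComponentsWithStats(b)
for i in range(1,k):
  if s[i,4]>100: print(s[i],ce[i])
E
```

```text
[[ 57  56  55  54  51  49  49  47  45  44  43  42  40  40  38  36  37  37
   35  36  34  35  35]
 [ 58  57  55  54  53  51  49  47  46  44  44  41  40  39  38  38  37  36
   35  34  35  36  34]
 [ 59  58  56  55  52  50  49  48  53  49  50  49  50  42  40  38  36  36
   35  35  34  33  33]
 [ 60  59  56  54  53  52  56  62  68  63  66  66  68  56  55  54  41  36
   35  36  34  34  34]
 [ 60  59  57  56  59  66  73  80  80  79  80  80  79  75  73  77  69  50
   36  34  36  34  33]
 [ 61  59  57  60  83  86  79  83  93  96  97  98  96  93  80  83  94  80
   50  35  35  34  34]
 [ 61  59  59  77 103  86  82  94  98 100 100 101  99  97  93  90  90  97
   80  44  33  35  34]
 [ 61  59  66  97  99  88  92  97  99 100 101 101 100  97  96  92  88  93
  103  60  34  34  35]
 [ 62  62  81 108  89  89  94  98  99 101 101 103 101  99  96  93  89  94
  106  82  37  32  34]
 [ 60  67  99 108  88  90  95  99 102 104 105 106 103 100  98  95  90  89
  109 103  44  32  35]
 [ 61  71 114 108  88  92  97 104 109 111 113 114 112 107 101  97  91  89
  106 106  46  32  34]
 [ 62  85 152 134  95  94 101 110
[... 1360 characters left out ...]
53  55  54  55  54  51  47  44  42  42
   42  44  44  43  40]
 [ 62  61  61  61  56  54  54  53  52  52  50  49  49  47  43  43  43  48
   46  45  44  43  43]
 [ 63  62  62  61  56  55  54  54  53  52  51  50  47  47  46  46  45  47
   48  46  45  44  43]]
[ 253  137   68   69 3307]
((595.884765625, 42.75042724609375), (63.233802795410156, 64.4508056640625), 162.0637664794922) ((595.8336791992188, 42.853790283203125), 32.29573059082031)
[ 233  214   97   60 4273] [281.24877136 246.51228645]
[166 262  20  52 507] [173.28205128 287.53451677]
[378 262  20  52 429] [390.26806527 285.92540793]
[260 302  44   6 186] [281.37096774 303.90322581]
[ 187  322  328   21 4491] [361.13783122 333.54820753]
```

```bash
python3 - <<'E'
from h import *
import pickle
c=pickle.load(open('c1.pkl','rb'))
X=ray(c,287.3,178,.06);print('arbor',X)
p=np.array([.5866,.0136,.3294]);R=Ro.from_quat([.751,.66,0,0]).as_matrix()
a=np.linspace(0,2*np.pi,180)
for ex in(-.002,0,.002):
  P=[p+R@[ex+.027*np.cos(t),.027*np.sin(t),d] for t in a for d in(.1687,.1847)]
  q=proj(c,P);print(ex,q.min(0),q.max(0))
to(X[0],X[1],.30)
E
```

```text
arbor [0.59587813 0.0424246  0.06      ]
-0.002 [230.99661811 212.78756894] [329.55596394 310.84671206]
0 [230.81715091 209.4409335 ] [329.72243797 307.84191553]
0.002 [230.63682398 206.0726504 ] [329.88969967 304.8157073 ]
t 5.45 p [0.5866 0.0139 0.3295] yaw_y -7.40 j7 -0.11 F [-0.4  0.3 -2.3] M [-0.05  0.05 -0.02] w 0.0529 g 25.0
tool d cm [2.95 0.56 2.95]
```

>>> move_arm([
  {"dx":1.5,"dy":0.25,"dz":1,"spin":0},
  {"dx":1.5,"dy":0.3,"dz":2,"spin":0},
  {"dx":0,"dy":0,"dz":2.5,"spin":0},
  {"dx":0,"dy":0,"dz":1.8,"spin":0},
  {"dx":0,"dy":0,"dz":0.5,"spin":0},
  {"dx":0,"dy":0,"dz":0,"spin":0},
  {"dx":0,"dy":0,"dz":0,"spin":0},
  {"dx":0,"dy":0,"dz":0,"spin":0},
])

```text
time: 6.25
ee_pos: [0.5966, 0.0418, 0.2528]
eef_rot: [0.752, 0.659, 0.001, 0.0]
ft_force: [-0.2, -0.4, -1.7]
width: 0.0528
grip_force: 25.0
```

```bash
python3 - <<'E'
from h import *
to(.5959,.0429)
E
```

```text
t 6.25 p [0.5966 0.0418 0.2528] yaw_y -7.50 j7 -0.12 F [-0.2 -0.4 -1.7] M [-0.11  0.05  0.03] w 0.0528 g 25.0
tool d cm [ 0.1  -0.08 -0.  ]
```

Correct by a millimetre and descend gently.

>>> move_arm([
  {"dx":0.1,"dy":-0.1,"dz":0,"spin":0},
  {"dx":0,"dy":0,"dz":0.3,"spin":0},
  {"dx":0,"dy":0,"dz":0.3,"spin":0},
  {"dx":0,"dy":0,"dz":0.3,"spin":0},
  {"dx":0,"dy":0,"dz":0.3,"spin":0},
  {"dx":0,"dy":0,"dz":0,"spin":0},
  {"dx":0,"dy":0,"dz":0,"spin":0},
])

```text
time: 6.95
ee_pos: [0.5953, 0.0426, 0.2396]
eef_rot: [0.752, 0.659, -0.0, -0.0]
ft_force: [0.3, 0.3, -1.9]
width: 0.0528
grip_force: 25.0
```

The ring's underside is now below the tip with no force, so it is threaded. Continuing down.

>>> move_arm([
  {"dx":0,"dy":0,"dz":0.6,"spin":0},
  {"dx":0,"dy":0,"dz":0.6,"spin":0},
  {"dx":0,"dy":0,"dz":0.6,"spin":0},
  {"dx":0,"dy":0,"dz":0.4,"spin":0},
  {"dx":0,"dy":0,"dz":0,"spin":0},
  {"dx":0,"dy":0,"dz":0,"spin":0},
])

```text
time: 7.55
ee_pos: [0.5953, 0.0427, 0.2177]
eef_rot: [0.752, 0.659, -0.0, -0.0]
ft_force: [-0.5, 0.2, -1.8]
width: 0.0525
grip_force: 25.0
```

>>> move_arm([
  {"dx":0,"dy":0,"dz":0,"spin":0},
  {"dx":0,"dy":0,"dz":0,"spin":0},
  {"dx":0,"dy":0,"dz":0,"spin":0},
  {"dx":0,"dy":0,"dz":0,"spin":0},
  {"dx":0,"dy":0,"dz":0,"spin":0},
], claw=7.5)

```text
time: 8.05
ee_pos: [0.5954, 0.0427, 0.2179]
eef_rot: [0.752, 0.659, 0.0, 0.0]
ft_force: [-0.2, 0.3, -0.1]
width: 0.074
grip_force: 0.0
```

>>> move_arm([
  {"dx":0,"dy":0,"dz":-2,"spin":0},
  {"dx":0,"dy":0,"dz":-4,"spin":0},
  {"dx":0,"dy":0,"dz":-4,"spin":0},
  {"dx":4.3,"dy":-1.5,"dz":0,"spin":0},
  {"dx":4.4,"dy":-1.5,"dz":0,"spin":0},
  {"dx":4.4,"dy":-1.5,"dz":0,"spin":0},
  {"dx":4.4,"dy":-1.5,"dz":0,"spin":0},
  {"dx":4.4,"dy":-1.5,"dz":0,"spin":0},
  {"dx":4.3,"dy":-1.5,"dz":0.5,"spin":0},
  {"dx":4.3,"dy":-1.5,"dz":2,"spin":0},
  {"dx":0,"dy":0,"dz":2,"spin":0},
  {"dx":0,"dy":0,"dz":0,"spin":0},
])

```text
time: 9.25
ee_pos: [0.5295, 0.3597, 0.2697]
eef_rot: [0.751, 0.66, -0.002, -0.0]
ft_force: [-0.2, -0.1, 0.3]
width: 0.0748
grip_force: 0.0
```

>>> move_arm([
  {"dx":0,"dy":0,"dz":0,"spin":0},
  {"dx":0,"dy":0,"dz":0,"spin":0},
  {"dx":0,"dy":0,"dz":0,"spin":0},
])

```text
time: 9.55
ee_pos: [0.5319, 0.3578, 0.2742]
eef_rot: [0.753, 0.659, 0.001, 0.0]
ft_force: [0.6, -0.3, 0.4]
width: 0.0747
grip_force: 0.0
```

```bash
python3 - <<'E'
from h import *
c=cam('wrist','f.png')
c['img'][290:]=0
x,y=ring(c,*BL,.016);to(x,y,.186)
E
```

```text
ring [ 257  193   48   46 1427] (0.5321, 0.3578) R 20.5
t 9.60 p [0.5317 0.358  0.274 ] yaw_y -7.59 j7 -0.68 F [-0.1  0.2 -0.1] M [-0.15  0.01  0.02] w 0.0748 g 0.0
tool d cm [-0.02  0.03  8.8 ]
```

>>> move_arm([
  {"dx":0,"dy":0,"dz":2.5,"spin":0},
  {"dx":0,"dy":0,"dz":2.5,"spin":0},
  {"dx":0,"dy":0,"dz":2.5,"spin":0},
  {"dx":0,"dy":0,"dz":1.3,"spin":0},
  {"dx":0,"dy":0,"dz":0,"spin":0},
  {"dx":0,"dy":0,"dz":0,"spin":0},
  {"dx":0,"dy":0,"dz":0,"spin":0},
])

```text
time: 10.3
ee_pos: [0.5314, 0.3588, 0.1856]
eef_rot: [0.752, 0.659, 0.001, -0.0]
ft_force: [-0.3, -0.2, 0.2]
width: 0.0748
grip_force: 0.0
```

>>> move_arm([
  {"dx":0,"dy":0,"dz":0,"spin":0},
  {"dx":0,"dy":0,"dz":0,"spin":0},
  {"dx":0,"dy":0,"dz":0,"spin":0},
  {"dx":0,"dy":0,"dz":0,"spin":0},
  {"dx":0,"dy":0,"dz":0,"spin":0},
  {"dx":0,"dy":0,"dz":0,"spin":0},
], claw=3.6, squeeze=25)

```text
time: 10.9
ee_pos: [0.531, 0.3588, 0.1848]
eef_rot: [0.752, 0.659, 0.0, -0.0]
ft_force: [0.6, -0.1, 0.4]
width: 0.0415
grip_force: 25.0
```

>>> move_arm([
  {"dx":0,"dy":0,"dz":-2,"spin":0},
  {"dx":0,"dy":0,"dz":-4,"spin":0},
  {"dx":0,"dy":0,"dz":-4,"spin":0},
  {"dx":-4.3,"dy":1.5,"dz":0,"spin":0},
  {"dx":-4.4,"dy":1.5,"dz":0,"spin":0},
  {"dx":-4.4,"dy":1.5,"dz":0,"spin":0},
  {"dx":-4.4,"dy":1.5,"dz":0,"spin":0},
  {"dx":-4.4,"dy":1.5,"dz":0,"spin":0},
  {"dx":-4.3,"dy":1.5,"dz":0,"spin":0},
  {"dx":-4.2,"dy":1.5,"dz":0,"spin":0},
  {"dx":0,"dy":0,"dz":1.5,"spin":0},
  {"dx":0,"dy":0,"dz":0,"spin":0},
])

```text
time: 12.1
ee_pos: [0.5948, 0.0425, 0.2681]
eef_rot: [0.753, 0.658, -0.001, -0.001]
ft_force: [-0.6, 0.8, -1.4]
width: 0.0412
grip_force: 25.0
```

>>> move_arm([
  {"dx":0,"dy":0,"dz":0,"spin":0},
  {"dx":0,"dy":0,"dz":0,"spin":0},
  {"dx":0,"dy":0,"dz":0,"spin":0},
  {"dx":0,"dy":0,"dz":0,"spin":0},
])

```text
time: 12.5
ee_pos: [0.5955, 0.0445, 0.2701]
eef_rot: [0.751, 0.66, 0.0, 0.0]
ft_force: [0.3, -0.3, -0.8]
width: 0.041
grip_force: 25.0
```

```bash
python3 - <<'E'
from h import *
to(.5955,.0434,.250)
E
```

```text
t 12.50 p [0.5955 0.0445 0.2701] yaw_y -7.43 j7 -0.13 F [ 0.3 -0.3 -0.8] M [-0.06  0.02 -0.01] w 0.0410 g 25.0
tool d cm [-0.11  0.02  2.01]
```

>>> move_arm([
  {"dx":-0.1,"dy":0,"dz":0.9,"spin":0},
  {"dx":0,"dy":0,"dz":0.9,"spin":0},
  {"dx":0,"dy":0,"dz":0.4,"spin":0},
  {"dx":0,"dy":0,"dz":0.3,"spin":0},
  {"dx":0,"dy":0,"dz":0.3,"spin":0},
  {"dx":0,"dy":0,"dz":0.3,"spin":0},
  {"dx":0,"dy":0,"dz":0,"spin":0},
  {"dx":0,"dy":0,"dz":0,"spin":0},
])

```text
time: 13.3
ee_pos: [0.5954, 0.0427, 0.2388]
eef_rot: [0.752, 0.659, 0.0, 0.0]
ft_force: [-0.8, -0.7, -1.8]
width: 0.0412
grip_force: 25.0
```

>>> move_arm([
  {"dx":0,"dy":0,"dz":0.3,"spin":0},
  {"dx":0,"dy":0,"dz":0.3,"spin":0},
  {"dx":0,"dy":0,"dz":0,"spin":0},
  {"dx":0,"dy":0,"dz":0,"spin":0},
  {"dx":0,"dy":0,"dz":0,"spin":0},
])

```text
time: 13.8
ee_pos: [0.5953, 0.0427, 0.2328]
eef_rot: [0.752, 0.659, 0.0, 0.0]
ft_force: [-0.3, 0.4, -0.3]
width: 0.0414
grip_force: 25.0
```

>>> move_arm([
  {"dx":0,"dy":0,"dz":0,"spin":0},
  {"dx":0,"dy":0,"dz":0,"spin":0},
  {"dx":0,"dy":0,"dz":0,"spin":0},
  {"dx":0,"dy":0,"dz":0,"spin":0},
  {"dx":0,"dy":0,"dz":0,"spin":0},
], claw=6.5)

```text
time: 14.3
ee_pos: [0.5953, 0.0427, 0.2328]
eef_rot: [0.752, 0.659, 0.0, 0.0]
ft_force: [-0.3, -0.4, -0.2]
width: 0.0639
grip_force: 0.0
```

>>> move_arm([
  {"dx":0,"dy":0,"dz":-2,"spin":0},
  {"dx":0,"dy":0,"dz":-4,"spin":0},
  {"dx":-2,"dy":0,"dz":-4,"spin":0},
  {"dx":-2,"dy":0,"dz":-2,"spin":0},
  {"dx":-2,"dy":0,"dz":0,"spin":0},
  {"dx":0,"dy":0,"dz":0,"spin":0},
  {"dx":0,"dy":0,"dz":0,"spin":0},
  {"dx":0,"dy":0,"dz":0,"spin":0},
])

```text
time: 15.1
ee_pos: [0.5875, -0.0156, 0.3522]
eef_rot: [0.751, 0.66, -0.0, -0.0]
ft_force: [0.0, -0.3, -0.0]
width: 0.0649
grip_force: 0.0
```

```bash
python3 - <<'E'
from h import *
import pickle
st()
c={n:cam(n) for n in('wrist','scene')};pickle.dump(c,open('c2.pkl','wb'))
w=c['wrist']['img'];s=c['scene']['img'][165:275,210:330]
o=np.zeros((590,790,3),'u1');o[:420,:560][:]=w;o=o[:,:,::-1].copy()
b=cv2.resize(s[:,:,::-1],None,fx=4,fy=4,interpolation=cv2.INTER_CUBIC)
o2=np.zeros((440,800,3),'u1');o2[:,:480]=b;o2[:,480:]=cv2.resize(w[:300,60:500,::-1],(320,218))[:218].repeat(1,0) if 0 else 0
o2[:218,480:]=cv2.resize(w[:300,60:500,::-1],(320,218))
cv2.imwrite('pics/g.png',o2)
E
```

```text
t 15.10 p [ 0.5875 -0.0156  0.3522] yaw_y -7.43 j7 -0.06 F [ 0.  -0.3 -0. ] M [-0.05  0.02 -0.02] w 0.0649 g 0.0
```

View pics/g.png

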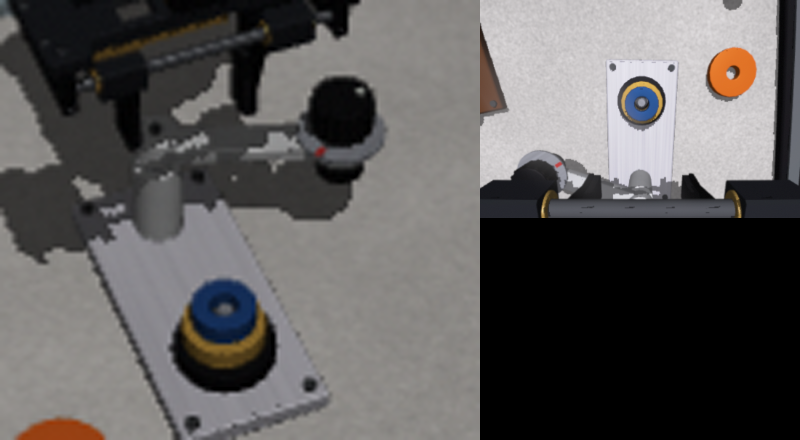

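Stack is right: blue on brass on black, concentric; scene crop stack at (225,310), knob at (340,110), red mark at (320,152). Now to straddle the clamp bar with the fingers, turned to suit the arm's present direction, about 157° in the world.

>>> move_arm([
  {"dx":0,"dy":0,"dz":0,"spin":-0.13},
  {"dx":0,"dy":0,"dz":0,"spin":-0.13},
  {"dx":0,"dy":0,"dz":0,"spin":-0.13},
  {"dx":0,"dy":0,"dz":0,"spin":-0.13},
  {"dx":0,"dy":0,"dz":0,"spin":-0.13},
  {"dx":0,"dy":0,"dz":0,"spin":-0.13},
  {"dx":0,"dy":0,"dz":0,"spin":-0.13},
  {"dx":0,"dy":0,"dz":0,"spin":-0.13},
  {"dx":0,"dy":0,"dz":0,"spin":-0.13},
  {"dx":0,"dy":0,"dz":0,"spin":-0.13},
  {"dx":2.4,"dy":-2.9,"dz":0,"spin":0},
  {"dx":2.4,"dy":-2.9,"dz":0,"spin":0},
], claw=4.2)

```text
time: 16.4
ee_pos: [0.5201, -0.0508, 0.3519]
eef_rot: [0.198, 0.98, -0.0, -0.0]
ft_force: [0.3, -0.3, 1.0]
width: 0.042
grip_force: 0.0
```

>>> move_arm([
  {"dx":0,"dy":0,"dz":0,"spin":0},
  {"dx":0,"dy":0,"dz":0,"spin":0},
  {"dx":0,"dy":0,"dz":0,"spin":0},
])

```text
time: 16.7
ee_pos: [0.5212, -0.0505, 0.3528]
eef_rot: [0.199, 0.98, 0.0, 0.0]
ft_force: [0.6, 0.2, -0.5]
width: 0.0422
grip_force: 0.0
```

```bash
python3 - <<'E'
from h import *
import pickle
st()
c=cam('wrist');pickle.dump(c,open('c3.pkl','wb'))
cv2.imwrite('pics/k.png',c['img'][:,:,::-1])
C=np.array([.580,-.0764])
for r_ in(.05,.08,.12): 
    a=np.radians(156.9);print(r_,proj(c,[list(C+r_*np.array([np.cos(a),np.sin(a)]))+[.096 if r_<.1 else .127]]))
E
```

```text
t 16.70 p [ 0.5212 -0.0505  0.3528] yaw_y 67.06 j7 1.22 F [ 0.6  0.2 -0.5] M [-0.01 -0.   -0.04] w 0.0422 g 0.0
0.05 [[280.96237202 231.98720527]]
0.08 [[281.05640596 197.3222608 ]]
0.12 [[281.16006953 151.07331648]]
```

View pics/k.png

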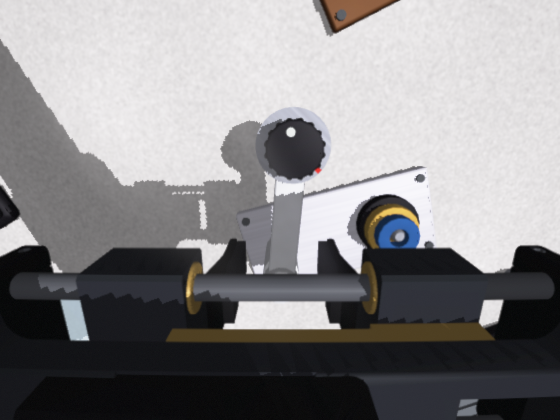

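Knob centre at (295,150) against a predicted (281,151), so the arm stands about 4° closer: world direction about 152.6°, 1.22 rad from the stop. Correct and straddle the bar.

>>> move_arm([
  {"dx":0.1,"dy":0.4,"dz":2.5,"spin":0.075},
  {"dx":0,"dy":0,"dz":2.5,"spin":0},
  {"dx":0,"dy":0,"dz":2.3,"spin":0},
  {"dx":0,"dy":0,"dz":2,"spin":0},
  {"dx":0,"dy":0,"dz":0,"spin":0},
  {"dx":0,"dy":0,"dz":0,"spin":0},
  {"dx":0,"dy":0,"dz":0,"spin":0},
])

```text
time: 17.45
ee_pos: [0.5219, -0.0472, 0.2609]
eef_rot: [0.236, 0.972, 0.0, 0.001]
ft_force: [0.5, 0.1, 0.4]
width: 0.042
grip_force: 0.0
```

>>> move_arm([
  {"dx":0,"dy":0,"dz":0,"spin":0},
  {"dx":0,"dy":0,"dz":0,"spin":0},
  {"dx":0,"dy":0,"dz":0,"spin":0},
], claw=3.0, squeeze=4)

```text
time: 17.75
ee_pos: [0.5214, -0.0473, 0.2602]
eef_rot: [0.236, 0.972, 0.0, 0.0]
ft_force: [-0.6, 0.6, -0.2]
width: 0.0315
grip_force: 0.0
```

```bash
python3 - <<'E'
from h import *
p,R=st();d=p[:2]-[.580,-.0764];print(np.hypot(*d),np.degrees(np.arctan2(d[1],d[0])))
E
```

```text
t 17.75 p [ 0.5214 -0.0473  0.2602] yaw_y 62.68 j7 1.17 F [-0.6  0.6 -0.2] M [ 0.01 -0.04 -0.  ] w 0.0315 g 0.0
0.06543388975879914 153.63004736354193
```

>>> move_arm([
  {"dx":0,"dy":0.3,"dz":0,"spin":0.05},
  {"dx":-0.03,"dy":0.65,"dz":0,"spin":0.1},
  {"dx":-0.03,"dy":0.65,"dz":0,"spin":0.1},
  {"dx":-0.03,"dy":0.65,"dz":0,"spin":0.1},
  {"dx":-0.03,"dy":0.65,"dz":0,"spin":0.1},
  {"dx":-0.03,"dy":0.65,"dz":0,"spin":0.1},
  {"dx":0,"dy":0,"dz":0,"spin":0},
])

```text
time: 18.45
ee_pos: [0.5455, -0.0211, 0.2598]
eef_rot: [0.492, 0.871, 0.0, 0.0]
ft_force: [-0.2, -0.2, -0.3]
width: 0.03
grip_force: 0.0
```

```bash
python3 - <<'E'
from h import *
p,R=st();d=p[:2]-[.580,-.0764];print(np.hypot(*d),np.degrees(np.arctan2(d[1],d[0])))
E
```

```text
t 18.45 p [ 0.5455 -0.0211  0.2598] yaw_y 31.12 j7 0.60 F [-0.2 -0.2 -0.3] M [-0.06  0.01  0.03] w 0.0300 g 0.0
0.0651818066599347 121.98956315425745
```

>>> move_arm([
  {"dx":-0.03,"dy":0.65,"dz":0,"spin":0.1},
  {"dx":-0.03,"dy":0.65,"dz":0,"spin":0.1},
  {"dx":-0.03,"dy":0.65,"dz":0,"spin":0.1},
  {"dx":-0.03,"dy":0.65,"dz":0,"spin":0.1},
  {"dx":-0.03,"dy":0.65,"dz":0,"spin":0.1},
  {"dx":-0.02,"dy":0.45,"dz":0,"spin":0.07},
  {"dx":-0.01,"dy":0.3,"dz":0,"spin":0.05},
  {"dx":0,"dy":0.2,"dz":0,"spin":0.03},
  {"dx":0,"dy":0.2,"dz":0,"spin":0.03},
])

```text
time: 19.35
ee_pos: [0.5871, -0.013, 0.2597]
eef_rot: [0.753, 0.658, -0.0, -0.0]
ft_force: [-4.0, -0.6, 2.3]
width: 0.0302
grip_force: 1.7
```

```bash
python3 - <<'E'
from h import *
p,R=st();d=p[:2]-[.580,-.0764];print(np.hypot(*d),np.degrees(np.arctan2(d[1],d[0])))
c=cam('wrist')
A=np.array([.5957,.0426])
m=c['img'][:,:,:].astype(int)
red=((m[:,:,0]>120)&(m[:,:,1]<70)&(m[:,:,2]<70));v,u=np.nonzero(red);print('red',len(u),u.mean(),v.mean(),ray(c,u.mean(),v.mean(),.1)[:2]-A)
print(proj(c,[[.5957,.0426,.127]]))
E
```

```text
t 19.35 p [ 0.5871 -0.013   0.2597] yaw_y -7.78 j7 -0.03 F [-4.  -0.6  2.3] M [-0.32  0.9   0.09] w 0.0302 g 1.7
0.06380202505051784 83.59889610328324
red 87 420.7241379310345 102.03448275862068 [0.06465179 0.01904118]
[[282.24532265 173.48864659]]
```

>>> move_arm([
  {"dx":0.1,"dy":0.15,"dz":0,"spin":0.02},
  {"dx":0,"dy":0.15,"dz":0,"spin":0.02},
  {"dx":0,"dy":0,"dz":0,"spin":0},
])

```text
time: 19.7
ee_pos: [0.5902, -0.0123, 0.2595]
eef_rot: [0.767, 0.642, -0.001, -0.0]
ft_force: [-5.9, -1.3, 2.1]
width: 0.03
grip_force: 2.5
```

```bash
python3 - <<'E'
from h import *
p,R=st();d=p[:2]-[.580,-.0764];print(np.hypot(*d),np.degrees(np.arctan2(d[1],d[0])))
c=cam('wrist','m.png')
g=cv2.cvtColor(c['img'],cv2.COLOR_RGB2GRAY)
m=(g<70).astype('u1');m[232:]=0
k,l,s,ce=cv2.connectedComponentsWithStats(m)
for i in range(1,k):
  if s[i,4]>300: print(s[i],ce[i])
print('exp knob top',proj(c,[[.5957,.0426,.127]]))
E
```

```text
t 19.70 p [ 0.5902 -0.0123  0.2595] yaw_y -10.14 j7 -0.06 F [-5.9 -1.3  2.1] M [-0.48  1.22  0.09] w 0.0300 g 2.5
0.0648966154765192 80.92161563758646
[ 528    0   32  232 6346] [545.71556886 121.32209266]
[399  64  32  69 382] [407.05497382 102.31151832]
[  0 109  28  74 848] [ 10.99056604 151.32900943]
[ 214  120  110  110 8161] [270.25572846 177.11518196]
exp knob top [[268.34612729 176.70920518]]
```

>>> move_arm([
  {"dx":0,"dy":0.15,"dz":0,"spin":0.02},
  {"dx":0,"dy":0,"dz":0,"spin":0},
])

```text
time: 19.95
ee_pos: [0.5913, -0.0128, 0.2594]
eef_rot: [0.773, 0.634, -0.001, -0.001]
ft_force: [-8.9, -1.9, 3.5]
width: 0.0322
grip_force: 4.1
```

>>> move_arm([
  {"dx":0,"dy":0.15,"dz":0,"spin":0},
  {"dx":0,"dy":0,"dz":0,"spin":0},
])

```text
time: 20.15
ee_pos: [0.5928, -0.0131, 0.2594]
eef_rot: [0.773, 0.634, -0.001, -0.001]
ft_force: [-7.9, -2.0, 3.7]
width: 0.035
grip_force: 4.1
```

The finger yields at the 4 N grip. Raising the squeeze will tell friction from the stop.

>>> move_arm([
  {"dx":0,"dy":0,"dz":0,"spin":0},
  {"dx":0,"dy":0,"dz":0,"spin":0},
  {"dx":0,"dy":0,"dz":0,"spin":0},
], squeeze=12)

```text
time: 20.45
ee_pos: [0.5915, -0.0129, 0.2592]
eef_rot: [0.773, 0.634, -0.003, -0.003]
ft_force: [-20.6, 0.5, 13.4]
width: 0.0306
grip_force: 9.7
```

```bash
cat >> h.py <<'E'
def knob(c,lim=235):
    g=cv2.cvtColor(c['img'],cv2.COLOR_RGB2GRAY);m=(g<70).astype('u1');m[lim:]=0
    k,l,s,ce=cv2.connectedComponentsWithStats(m)
    for i in range(1,k):
        if s[i,4]>2000 and s[i,0]>100 and s[i,0]<450: print('dark',s[i],ce[i])
    a=c['img'].astype(int);r_=((a[:,:,0]>110)&(a[:,:,0]-a[:,:,1]>70)&(abs(a[:,:,1]-a[:,:,2])<30)).astype('u1')
    k,l,s,ce=cv2.connectedComponentsWithStats(r_)
    for i in range(1,k):
        if s[i,4]>8: print('red',s[i],ce[i].round(1),ray(c,*ce[i],.1))
E
python3 - <<'E'
from h import *
st();c=cam('wrist','n.png');knob(c);print(proj(c,[[.5957,.0426,.127]]))
E
```

```text
t 20.45 p [ 0.5915 -0.0129  0.2592] yaw_y -11.24 j7 -0.08 F [-20.6   0.5  13.4] M [-0.1   4.58  0.18] w 0.0306 g 9.7
dark [ 210  120  110  110 8142] [266.30397937 176.82289364]
red [314 195   6   9  31] [315.9 198.8] [0.6150535  0.02286415 0.1       ]
[[264.17437214 176.39878303]]
```

At 20 N the bar doesn't move and the knob is over the arbor axis, so the arm is at its stop. Release, rise, and look at the knob.

>>> move_arm([
  {"dx":0,"dy":-0.4,"dz":0,"spin":0},
  {"dx":0,"dy":0,"dz":0,"spin":0},
  {"dx":0,"dy":0,"dz":-2,"spin":-0.05},
  {"dx":0,"dy":0,"dz":-4,"spin":0},
  {"dx":0,"dy":0,"dz":-3.5,"spin":0},
  {"dx":0,"dy":0,"dz":0,"spin":0},
  {"dx":0,"dy":0,"dz":0,"spin":0},
  {"dx":0,"dy":0,"dz":0,"spin":0},
], claw=4.0)

```text
time: 21.3
ee_pos: [0.5894, -0.0116, 0.3538]
eef_rot: [0.757, 0.654, -0.0, -0.0]
ft_force: [-0.6, 0.4, 0.2]
width: 0.0396
grip_force: 0.0
```

```bash
python3 - <<'E'
from h import *
import pickle
st();c=cam('wrist');s=cam('scene');pickle.dump((c,s),open('c4.pkl','wb'));knob(c);print(proj(c,[[.5957,.0426,.127]]))
o=np.zeros((440,800,3),'u1')
o[:,:400]=cv2.resize(c['img'][100:232,220:340,::-1],(400,440),interpolation=cv2.INTER_CUBIC)
o[:,400:]=cv2.resize(s['img'][190:278,220:300,::-1],(400,440),interpolation=cv2.INTER_CUBIC)
cv2.imwrite('pics/p.png',o)
E
```

```text
t 21.30 p [ 0.5894 -0.0116  0.3538] yaw_y -8.35 j7 -0.08 F [-0.6  0.4  0.2] M [-0.09  0.09  0.01] w 0.0396 g 0.0
dark [ 250  122   59   61 2303] [281.72557534 153.78289188]
red [302 169   7   5  25] [305.1 170.9] [0.6139203  0.02324606 0.1       ]
[[278.04640638 153.07169307]]
```

View pics/p.png

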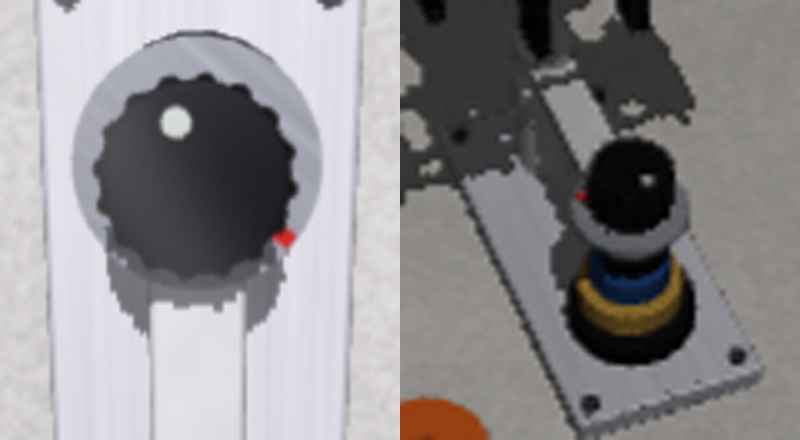

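The crop shows the knob centre at about (278.5,153.4) in raw pixels, against (278.0,153.1) expected for the arbor axis, so it is aligned to under a millimetre. The red mark is at raw (305,171), not yet turned. Moving above the knob, then grasping.

>>> move_arm([
  {"dx":2.7,"dy":0,"dz":0,"spin":0},
  {"dx":2.7,"dy":-0.1,"dz":0,"spin":0},
  {"dx":0,"dy":0,"dz":2,"spin":0},
  {"dx":0,"dy":0,"dz":2,"spin":0},
  {"dx":0,"dy":0,"dz":1.6,"spin":0},
  {"dx":0,"dy":0,"dz":0,"spin":0},
  {"dx":0,"dy":0,"dz":0,"spin":0},
  {"dx":0,"dy":0,"dz":0,"spin":0},
], claw=6.0)

```text
time: 22.2
ee_pos: [0.5967, 0.0416, 0.2995]
eef_rot: [0.757, 0.654, 0.0, 0.0]
ft_force: [0.0, 0.3, -0.3]
width: 0.06
grip_force: 0.0
```

```bash
python3 - <<'E'
from h import *
to(.596,.0425,.2855)
E
```

```text
t 22.20 p [0.5967 0.0416 0.2995] yaw_y -8.37 j7 -0.15 F [ 0.   0.3 -0.3] M [-0.06  0.08 -0.02] w 0.0600 g 0.0
tool d cm [ 0.08 -0.08  1.4 ]
```

>>> move_arm([
  {"dx":0.1,"dy":-0.1,"dz":0.7,"spin":0},
  {"dx":0,"dy":0,"dz":0.7,"spin":0},
  {"dx":0,"dy":0,"dz":0,"spin":0},
  {"dx":0,"dy":0,"dz":0,"spin":0},
])

```text
time: 22.6
ee_pos: [0.5955, 0.0428, 0.2845]
eef_rot: [0.757, 0.654, -0.0, -0.0]
ft_force: [-0.6, 0.8, 0.6]
width: 0.06
grip_force: 0.0
```

>>> move_arm([
  {"dx":0,"dy":0,"dz":0,"spin":0},
  {"dx":0,"dy":0,"dz":0,"spin":0},
  {"dx":0,"dy":0,"dz":0,"spin":0},
  {"dx":0,"dy":0,"dz":0,"spin":0},
  {"dx":0,"dy":0,"dz":0,"spin":0},
], claw=3.5, squeeze=45)

```text
time: 23.1
ee_pos: [0.5954, 0.0428, 0.2849]
eef_rot: [0.757, 0.654, -0.0, -0.0]
ft_force: [-3.0, 0.9, 2.8]
width: 0.0389
grip_force: 45.0
```

```bash
python3 - <<'E'
from h import *
st()
E
```

```text
t 23.10 p [0.5954 0.0428 0.2849] yaw_y -8.36 j7 -0.14 F [-3.   0.9  2.8] M [-0.02  0.76  0.02] w 0.0389 g 45.0
```

>>> move_arm([
  {"dx":0,"dy":0,"dz":0,"spin":0.1},
  {"dx":0,"dy":0,"dz":0,"spin":0.1},
  {"dx":0,"dy":0,"dz":0,"spin":0.1},
  {"dx":0,"dy":0,"dz":0,"spin":0},
])

```text
time: 23.5
ee_pos: [0.5953, 0.0429, 0.2848]
eef_rot: [0.846, 0.533, -0.0, -0.0]
ft_force: [-4.9, 1.6, 5.2]
width: 0.0392
grip_force: 45.0
```

```bash
python3 - <<'E'
from h import *
st()
E
```

```text
t 23.50 p [0.5953 0.0429 0.2848] yaw_y -25.64 j7 -0.43 F [-4.9  1.6  5.2] M [-0.04  1.07 -0.04] w 0.0392 g 45.0
```

>>> move_arm([
  {"dx":0,"dy":0,"dz":0,"spin":0.1},
  {"dx":0,"dy":0,"dz":0,"spin":0},
])

```text
time: 23.7
ee_pos: [0.5953, 0.0429, 0.2848]
eef_rot: [0.871, 0.491, -0.0, -0.0]
ft_force: [-3.9, 0.5, 4.5]
width: 0.0385
grip_force: 45.0
```

```bash
python3 - <<'E'
from h import *
st()
E
```

```text
t 23.70 p [0.5953 0.0429 0.2848] yaw_y -31.24 j7 -0.52 F [-3.9  0.5  4.5] M [ 0.02  1.33 -0.  ] w 0.0385 g 45.0
```

>>> move_arm([
  {"dx":0,"dy":0,"dz":0,"spin":0.1},
  {"dx":0,"dy":0,"dz":0,"spin":0},
])

```text
time: 23.9
ee_pos: [0.5953, 0.0429, 0.2848]
eef_rot: [0.895, 0.447, -0.0, -0.0]
ft_force: [-5.1, 1.1, 5.8]
width: 0.039
grip_force: 45.0
```

```bash
python3 - <<'E'
from h import *
st()
E
```

```text
t 23.90 p [0.5953 0.0429 0.2848] yaw_y -36.96 j7 -0.61 F [-5.1  1.1  5.8] M [ 0.05  1.32 -0.06] w 0.0390 g 45.0
```

>>> move_arm([
  {"dx":0,"dy":0,"dz":0,"spin":0.1},
  {"dx":0,"dy":0,"dz":0,"spin":0},
])

```text
time: 24.1
ee_pos: [0.5953, 0.043, 0.2848]
eef_rot: [0.916, 0.401, -0.0, -0.0]
ft_force: [-6.4, 0.4, 5.9]
width: 0.0391
grip_force: 45.0
```

```bash
python3 -c "
from h import *
st()"
```

```text
t 24.10 p [0.5953 0.043  0.2848] yaw_y -42.66 j7 -0.70 F [-6.4  0.4  5.9] M [0.04 1.34 0.2 ] w 0.0391 g 45.0
```

>>> move_arm([
  {"dx":0,"dy":0,"dz":0,"spin":0.1},
  {"dx":0,"dy":0,"dz":0,"spin":0},
])

```text
time: 24.3
ee_pos: [0.5952, 0.043, 0.2848]
eef_rot: [0.935, 0.355, -0.001, -0.0]
ft_force: [-6.1, 0.1, 6.0]
width: 0.0388
grip_force: 45.0
```

```bash
python3 -c "
from h import *
st()"
```

```text
t 24.30 p [0.5952 0.043  0.2848] yaw_y -48.37 j7 -0.80 F [-6.1  0.1  6. ] M [-0.    1.41  0.4 ] w 0.0388 g 45.0
```

>>> move_arm([
  {"dx":0,"dy":0,"dz":0,"spin":0.1},
  {"dx":0,"dy":0,"dz":0,"spin":0},
])

```text
time: 24.5
ee_pos: [0.5952, 0.043, 0.2848]
eef_rot: [0.951, 0.308, -0.001, -0.0]
ft_force: [-6.0, 0.6, 6.3]
width: 0.0391
grip_force: 45.0
```

```bash
python3 -c "
from h import *
st()"
```

```text
t 24.50 p [0.5952 0.043  0.2848] yaw_y -54.10 j7 -0.89 F [-6.   0.6  6.3] M [0.01 1.49 0.42] w 0.0391 g 45.0
```

The torque rises from 0 to 0.2 to 0.42 N m: it bites at a yaw of about -41°, with the washer moving from about -45.5°. An eighth of a turn more means ending near -89°, so 0.61 rad remains. Doing most of it, then checking the mark.

>>> move_arm([
  {"dx":0,"dy":0,"dz":0,"spin":0.1},
  {"dx":0,"dy":0,"dz":0,"spin":0.1},
  {"dx":0,"dy":0,"dz":0,"spin":0.1},
  {"dx":0,"dy":0,"dz":0,"spin":0.1},
  {"dx":0,"dy":0,"dz":0,"spin":0.1},
  {"dx":0,"dy":0,"dz":0,"spin":0},
])

```text
time: 25.1
ee_pos: [0.5952, 0.0432, 0.2847]
eef_rot: [0.998, 0.063, -0.001, -0.0]
ft_force: [-6.7, 0.1, 6.5]
width: 0.0391
grip_force: 45.0
```

```bash
python3 - <<'E'
from h import *
import pickle
st();s=cam('scene');c=cam('wrist');pickle.dump((c,s),open('c5.pkl','wb'))
A=np.array([.5957,.0426]);knob(c);print('scene');knob(s)
print('before');c,s=pickle.load(open('c4.pkl','rb'));knob(c);print('scene');knob(s)
E
```

```text
t 25.10 p [0.5952 0.0432 0.2847] yaw_y -82.75 j7 -1.35 F [-6.7  0.1  6.5] M [0.14 1.68 0.41] w 0.0391 g 45.0
scene
dark [ 170    0  131   47 4633] [230.92812433  19.94236995]
dark [  219     0   341   235 28663] [400.6315459 105.4788752]
red [182 127  18  15  93] [190.9 133.8] [ 0.59627177 -0.3917354   0.1       ]
before
dark [ 250  122   59   61 2303] [281.72557534 153.78289188]
red [302 169   7   5  25] [305.1 170.9] [0.6139203  0.02324606 0.1       ]
scene
dark [ 170    0  132   47 4079] [226.70924246  18.06864428]
dark [  207     0   353   235 31914] [389.4917591   92.29012346]
red [182 127  18  15  88] [191.  133.7] [ 0.59594061 -0.39179516  0.1       ]
```

>>> move_arm([
  {"dx":0,"dy":0,"dz":0,"spin":0.1},
  {"dx":0,"dy":0,"dz":0,"spin":0},
  {"dx":0,"dy":0,"dz":0,"spin":0},
])

```text
time: 25.5
ee_pos: [0.5952, 0.0432, 0.2848]
eef_rot: [1.0, 0.015, -0.001, -0.0]
ft_force: [-7.2, 0.6, 6.0]
width: 0.0389
grip_force: 45.0
```

```bash
python3 -c "
from h import *
st()"
```

```text
t 25.50 p [0.5952 0.0432 0.2848] yaw_y -88.28 j7 -1.44 F [-7.2  0.6  6. ] M [0.2  1.67 0.43] w 0.0389 g 45.0
```

>>> move_arm([
  {"dx":0,"dy":0,"dz":0,"spin":0},
  {"dx":0,"dy":0,"dz":0,"spin":0},
  {"dx":0,"dy":0,"dz":0,"spin":0},
  {"dx":0,"dy":0,"dz":0,"spin":0},
], claw=6.2)

```text
time: 25.9
ee_pos: [0.5956, 0.0426, 0.2847]
eef_rot: [1.0, 0.013, 0.0, 0.0]
ft_force: [0.8, -0.1, 0.0]
width: 0.0598
grip_force: 0.0
```

>>> move_arm([
  {"dx":0,"dy":0,"dz":-2,"spin":0},
  {"dx":0,"dy":0,"dz":-3,"spin":0},
  {"dx":0,"dy":0,"dz":-2,"spin":0},
  {"dx":-3,"dy":0,"dz":0,"spin":0},
  {"dx":-2,"dy":0,"dz":0,"spin":0},
  {"dx":0,"dy":0,"dz":0,"spin":0},
  {"dx":0,"dy":0,"dz":0,"spin":0},
  {"dx":0,"dy":0,"dz":0,"spin":0},
])

```text
time: 26.7
ee_pos: [0.5461, 0.0417, 0.3548]
eef_rot: [1.0, 0.013, 0.0, 0.0]
ft_force: [-0.2, -0.6, -0.0]
width: 0.0619
grip_force: 0.0
```

```bash
python3 - <<'E'
from h import *
import pickle
st();s=cam('scene');c=cam('wrist');pickle.dump((c,s),open('c6.pkl','wb'));knob(c)
q=proj(c,[[.5957,.0426,.127]])[0];print(q)
cv2.imwrite('pics/q.png',cv2.resize(c['img'][90:250,200:360,::-1],(560,560),interpolation=cv2.INTER_CUBIC))
E
```

```text
t 26.70 p [0.5461 0.0417 0.3548] yaw_y -88.56 j7 -1.55 F [-0.2 -0.6 -0. ] M [-0.04  0.2  -0.03] w 0.0619 g 0.0
dark [ 253  131   65   61 2029] [287.51700345 162.39477575]
[280.37275815 162.47243447]
```

View pics/q.png

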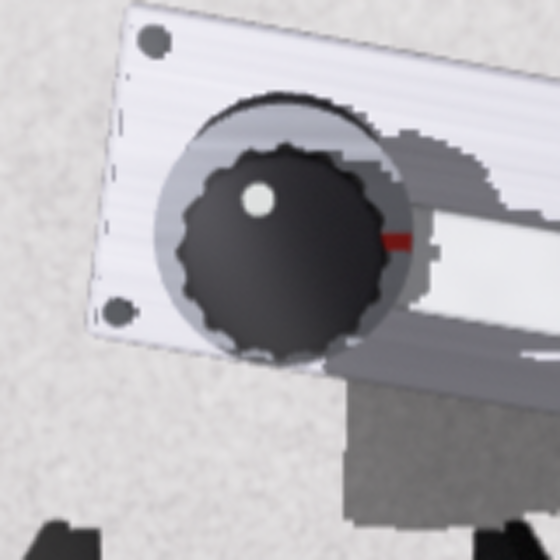

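The crop shows the knob at (283,253), the washer around it and the red mark now at (397,242). Measuring its turn.

```bash
python3 - <<'E'
from h import *
import pickle
c4,_=pickle.load(open('c4.pkl','rb'));c6,s6=pickle.load(open('c6.pkl','rb'))
out=[]
# washer rim points (crop px) fix the axis at z=.1: left/right extremes and top
for c,(u,v),w in((c4,(305.1,170.9),(220+197/3.333,100+160/3.333)),(c6,(313.4,159.1),(200+285/3.5,90+235/3.5))):
    P=ray(c,u,v,.1)[:2]
    for A in (np.array([.5957,.0426]),ray(c,*w,.1)[:2]):
        d=P-A;print(A,np.hypot(*d),np.degrees(np.arctan2(d[1],d[0])))
cs=pickle.load(open('c0.pkl','rb'))['scene']['img'].astype(int);d=abs(cs-s6['img']).sum(2)>90
k,l,s,ce=cv2.connectedComponentsWithStats(d.astype('u1'))
for i in range(1,k):
    if s[i,4]>60: print(s[i])
E
```

```text
[0.5957 0.0426] 0.02655877343424726 -46.72295882816631
[0.59636396 0.04368568] 0.026922044505574342 -49.33657626264922
[0.5957 0.0426] 0.025642718734232395 -90.49107164644894
[0.59635379 0.04186883] 0.024925921607996608 -92.00842181031942
[  230     0   183   257 14958]
[437   0  23  21 311]
[ 482    0   61   78 1516]
[520   0  28   6  81]
[534   7  21  14 111]
[544  19  16  69 536]
[432  26  15  40 244]
[453  52  35  94 910]
[410  76  13  54 266]
[421  89  13  32 173]
[545  98  15  31 223]
[427 126  11  12  72]
[369 146  59  58 724]
[ 376  162  119  179 5159]
[ 516  214   44  106 2596]
[304 272  24  22 385]
[348 327  21  19 294]
```

The washer has turned about 43° (0.75 rad), an eighth of a turn. The gripper is clear of everything, so I'm handing in.

```bash
python3 -c "
from h import *
print(job.close_job())"
```

```text
the job is handed in; nothing more can be done
None
```

The job is handed in, with no verdict returned: the rings are stacked large, mid, small, the clamp arm is at its stop, and the knob is tight about 0.75 rad (43°) past the bite. It took about 27 s of the 72 s allowed.

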